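# Put the fruit tongs away in the push-to-open drawer

## Task

The steel fruit tongs have been left on the counter. Press in the front of the wide drawer of the wooden drawer box so that its push latch lets go and the drawer glides fully out, lay the tongs flat in it, then press the drawer in until the latch catches, and check that it stays shut when you let go (if it comes out again, press it once more). Leave the small drawer beside it shut and do not disturb the other things on the counter.

Things in the scene. Friction and masses are not known exactly. Their poses are not given: they have to be found in the camera images.
- drawer_box: Low wooden drawer box, fixed: 140 deep (x), 336 wide (y), 62 high; origin: centre of its underside; -x is the way its drawers come out, +y its left. Two plain fronts without handles: a wide one (238) at the left, a small one (88) at the right. The carcass front lies 70 ahead of the origin; the shut fronts' outer faces 92 ahead (12 thick, 10 gap). Two jars stand on it over the small drawer.
- wide_drawer (a joint): Metres the wide drawer is out; 0 = shut and latched. Works like a retractable pen: press it in to the end stop at -0.008 and let go. A shut one then glides out to +0.095 in about 2 s; an open one comes back to 0 and stays. Pressing takes 3 to 5 N, plus 3 N per 0.1 m/s (damper); over 12 N it is at the stop. Stopping short of -0.0055 changes nothing: shut stays shut, open comes out again.
- wide_drawer_front (a point): Centre of the outer face of the wide drawer's front, 33 above the counter; moves with the drawer. The front is 238 wide, 53 high (7 to 60 above the counter), 12 thick. Axes as the box's: push it along +x.
- wide_drawer_inside (a point): On the wide drawer's inner floor, 55 behind the front's outer face, half-way across, 20 above the counter; moves with the drawer; axes as the box's. Inside 216 across (y); side walls 24 above the floor, front 40. Fully out, it is open from 12 to 117 behind the front's outer face (-43 to +62 from this point); behind that the box's top covers it, underside 52 above the counter.
- small_drawer (a joint): Metres the small drawer is out; 0 = shut and latched (start). Same latch as the wide one. Its front, 88 wide, stands 3 to the right of the wide front; it must stay shut.
- tongs_middle (a point): Middle of the steel fruit tongs, half-way up (13 above what they lie on). 177 long (x: bend at -89, tips at +88), 48 wide at the tips, 38 at the middle (y), 26 high at the tips; the arms rise 17 at the middle; rigid, about 0.12 kg. They lie flat on the counter, left or right in front of the drawer box; easily taken from above across the middle.
- teaspoon: Teaspoon, 133 long (x), 27 wide, 11 high, lying on the counter on the other side; leave it. Origin: middle of its underside.
- red_jar: Jam jar with red lid, 60 across, 75 high, standing on the drawer box over the small drawer; leave it. Origin: centre of its foot.
- green_jar: Jam jar with green lid, 60 across, 75 high, standing on the drawer box beside the other; leave it. Origin: centre of its foot.
- mill: Brown pepper mill, 52 across, 160 high, standing at the back on the left; leave it. Origin: centre of its foot.

How it is judged:
By the outcome, as a careful person would: the job done as asked, in the order asked, and still so for the second after the job is handed in, with the robot touching nothing.
It also fails if it takes over 72 s, if anything falls off the work surface, if the arm or the gripper's body presses on something with over 40 N, if the wrist force passes 120 N, or if a joint passes its speed limit or range.

## Robot

A 7-joint arm with a two-finger parallel gripper is mounted at the origin on a cart in front of the work surface, level with it; the furniture and walls round the work are solid. World frame = base frame: x ahead of the robot, y to its left, z up, the work surface at z = 0. Lengths are in m, angles in rad, forces in N, time in s.
With the tool pointing down it reaches from about 0.425 to 1.025 m from the base axis. Payload 9.4 kg.
Tool frame: the origin (TCP) lies on the centre line of the jaws, within the pads' length; the fingertips stand 22 mm ahead of it and the grasp point (between the pads) lies 3 mm ahead of it; x points along the fingers, y is the direction in which the jaws open and shut, and the axes are right-handed (so a half turn about x gives the same grasp; the last joint's range is limited). The gripper opens to 85 mm and grips with 20 to 120 N. Pads are 22 mm wide; open, the fingers measure 114 mm over their backs; the gripper's body (76 mm by 85 mm) begins 54 mm behind the grasp point. The pads swing forward as they close: fully open they stand 13 mm farther back than shut.
Start: joints at [-1.205, 0.599, -0.003, 1.599, 0.002, 0.943, -0.08], TCP at [0.311, 0.655, 0.253] pointing down, gripper open.
Joint ranges: [-2.57, 2.57], [-0.35, 1.97], [-1.29, 1.29], [0.11, 2.56], [-1.05, 4.19], [0.11, 1.86], [-2.63, 2.63]. Speed limits (rad/s): [2.22, 2.22, 3.01, 3.01, 3.14, 3.14, 3.14].

## Interface

Orientations are given as a unit quaternion [x, y, z, w].
In Python, from workcell import manip gives the robot as it stands. The module is installed in compiled form; this text tells all that it offers.
- The arm moves only by the shell command python3 -m inch 'ROWS' [OPENING]. ROWS is text: rows parted by semicolons, each of 4 numbers parted by spaces: the shift along the tool's x, y, z in m, then the turn about the tool's x in rad. A call has exactly 8 rows; each row is the pose to reach, as a shift and turn from the pose commanded when the call began, along the tool's axes at that moment; what a row does not reach only later rows make up. A row lasts 1/8 s, in which the tool goes at most 62.5 mm and 10.7 degrees, less where a joint would pass 70% of its speed; a pose out of reach is approached as far as the arm can. A call with a gripper value outside its range is refused whole. OPENING is the closure, from -1 (fully open) to 1 (shut), set as the call begins (- or left out, the last holds). The fingers move at their own pace and stop on an object; the grip force is fixed at half the most. Time passes only in rows, so rows that repeat a pose let the fingers close, or fill a call up. It gives the time, the measured TCP pose, the force and the opening at its end, in the units of the state.
- manip.read_state(): the state, without advancing time (a new reading comes with each control period).
- manip.snapshot(name): name is "scene" or "top" or "wrist"; returns a dict with "img" (480x640x3 uint8, red, green, blue), "camera_matrix" (3x3 intrinsics, pixels), "R" (3x3) and "t" (3): a world point X has camera coordinates R X + t. Camera axes: x right, y down, z forward; pixel columns grow to the right and rows downward; lengths in m; the calibration is good to about 2 mm. A picture is of the moment at which its call begins. There is no depth.
- manip.job_done(): hands the job in, once; it reports no verdict.
Trained networks look in the newest picture that a camera, given by its name, has taken for a name from the list of things; names that differ only in an ending like _2 or _b are one class to them, and where a whole thing is asked for, a point or a joint stands for the part that bears it (a point fixed in the world has none). Each returns a list of dicts, best first, with "conf" (0 to 1); they miss things now and then, are a little off and sometimes report something else, mostly with a low value. They report only what shows in the picture. A call takes as long as a camera call.
- manip.look_for(camera, thing): "location" ([x, y, z] in m, in world coordinates, good to about 4 mm: the middle of the surface that is visible of it).
- manip.trace(camera, thing): "region" (480x640 bool, what is visible of it).
The state is a dict: "t": time; "q": joint angles; "qvel": joint speeds; "effort": joint torques, N m; "ee_pos": TCP position; "ee_rot": TCP orientation; "wrist_force": force on the tool from outside, world axes, zero at the start; "wrist_torque": the same for the moment, N m; "finger_gap": finger opening in m.
Only numpy, scipy, OpenCV 4.12 (cv2) and the standard library are available. Lean on these libraries where they do the work, as an engineer would, in place of code of your own. Each camera call takes 0.05 s, during which the arm holds its last target.

## Working session

There is one attempt and no reset: what is moved stays moved. The work goes in short steps, Python scripts to look and compute and a shell command to move; the robot and the scene stay as the last step left them, time stands still between calls to the robot, and variables do not carry over. Pictures are saved under pics/ and viewed, and the job is handed in when it is done.

```bash
mkdir -p pics; ls; cat > h.py <<'E'
from workcell import manip
import numpy as np, cv2
from scipy.spatial.transform import Rotation as Ro
def snap(c,n):
    s=manip.snapshot(c); cv2.imwrite(f'pics/{n}.png',cv2.cvtColor(s['img'],cv2.COLOR_RGB2BGR)); return s
def look(c,t):
    for d in manip.look_for(c,t)[:2]: print(c,t,np.round(d['location'],4),round(d['conf'],2))
def toworld(s,uv,z):
    K,R,t=map(np.array,(s['camera_matrix'],s['R'],s['t']))
    d=R.T@np.linalg.inv(K)@np.array([uv[0],uv[1],1.]); c=-R.T@t
    return c+d*(z-c[2])/d[2]
def proj(s,X):
    K,R,t=map(np.array,(s['camera_matrix'],s['R'],s['t'])); p=K@(R@np.array(X)+t); return p[:2]/p[2]
def st():
    s=manip.read_state(); print('t',s['t'],'pos',np.round(s['ee_pos'],4),'gap',s['finger_gap'],'F',np.round(s['wrist_force'],2)); print(np.round(Ro.from_quat(s['ee_rot']).as_matrix(),3).tolist(),'q',np.round(s['q'],3)); return s
E
python3 - <<'E'
from h import *
st()
for c in("top","scene"):
    s=snap(c,c+'0'); print(s['R'],s['t'],s['camera_matrix'])
    for t in("wide_drawer_front","tongs_middle","drawer_box","teaspoon","small_drawer","mill","red_jar"): look(c,t)
E
```

```text
pics
t 0.0 pos [0.3105 0.6547 0.2524] gap 0.08542639200798362 F [-0.57 -0.04 -0.59]
[[-0.001, 0.428, 0.904], [-0.001, 0.904, -0.428], [-1.0, -0.002, 0.0]] q [-1.205  0.6   -0.003  1.6    0.002  0.943 -0.08 ]
[[-7.90089928e-04 -9.99926042e-01  1.21361861e-02]
 [-9.97033097e-01 -1.46434697e-04 -7.69739082e-02]
 [ 7.69699925e-02 -1.21609955e-02 -9.96959242e-01]] [0.02508147 0.58227851 0.9914812 ] [[440.0914111    0.         325.25224647]
 [  0.         440.0914111  252.04526631]
 [  0.           0.           1.        ]]
top wide_drawer_front [ 0.5754 -0.0354  0.0573] 0.86
top tongs_middle [0.4551 0.3557 0.0146] 0.57
top drawer_box [ 0.6432 -0.0532  0.063 ] 0.6
top drawer_box [ 0.6972 -0.1314  0.1325] 0.18
top teaspoon [ 0.483  -0.3118  0.008 ] 0.86
top small_drawer [ 0.5973 -0.1989  0.0592] 0.78
top mill [0.7366 0.2684 0.1115] 0.79
top mill [ 0.7015 -0.2013  0.1354] 0.71
top red_jar [ 0.6994 -0.2007  0.1389] 0.89
[[ 0.85191818 -0.52363676 -0.00632202]
 [-0.25126114 -0.39813161 -0.8822466 ]
 [ 0.45945975  0.75319039 -0.47074512]] [-0.47678008  0.23000459  0.65164511] [[436.33007454   0.         331.30331316]
 [  0.         436.33007454 239.66459539]
 [  0.           0.           1.        ]]
scene wide_drawer_front [0.7373 0.2634 0.0736] 0.6
scene wide_drawer_front [ 0.5694 -0.0532  0.0415] 0.58
scene tongs_middle [0.4607 0.3383 0.0105] 0.63
scene drawer_box [ 0.6193 -0.1217  0.0592] 0.62
scene teaspoon [ 0.4751 -0.3101  0.0049] 0.73
scene small_drawer [ 0.5906 -0.2101  0.0412] 0.59
scene mill [0.4598 0.3364 0.0144] 0.68
scene mill [0.7386 0.2648 0.0789] 0.61
scene red_jar [ 0.6907 -0.2133  0.1116] 0.78
scene red_jar [ 0.5939 -0.2092  0.0392] 0.3
```

View pics/top0.png

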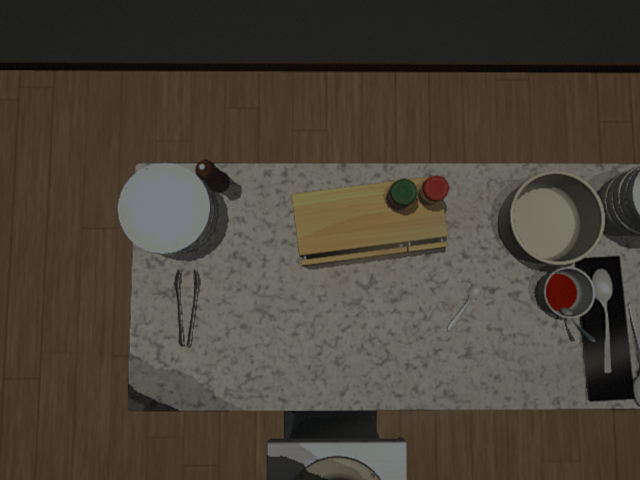

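View pics/scene0.png

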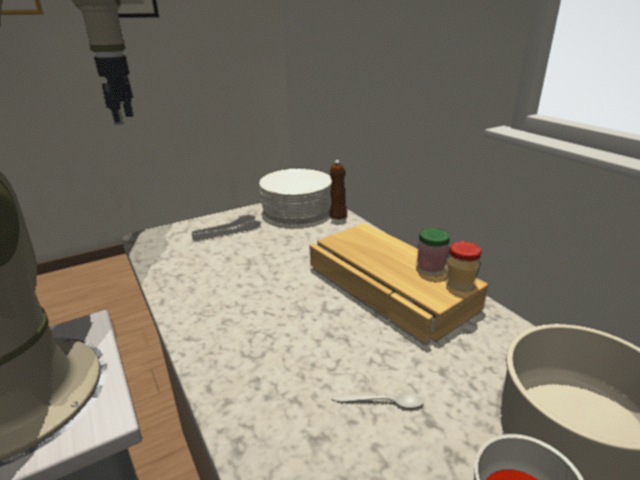

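The top view shows the box turned by about 8°, with its fronts facing the robot (front edge from px (303,263) to (446,243)). The tongs lie on the left at about (187,308), tips up-image. The spoon is at (463,308).

```bash
python3 - <<'E'
from h import *
s=manip.snapshot("top"); im=cv2.cvtColor(s['img'],cv2.COLOR_RGB2BGR)
for t,z in(("wide_drawer_front",.06),("small_drawer",.06),("tongs_middle",.013),("teaspoon",.005),("drawer_box",.062)):
    for d in manip.trace("top",t)[:1]:
        r=d['region']; v,u=np.nonzero(r)
        rect=cv2.minAreaRect(np.c_[u,v].astype(np.float32)); b=cv2.boxPoints(rect)
        print(t,round(d['conf'],2),len(u)); print(np.round([toworld(s,p,z)[:2] for p in b],4).tolist(),'ctr',np.round(toworld(s,rect[0],z),4))
        cv2.drawContours(im,[b.astype(int)],0,(0,0,255),1)
crop=np.hstack([cv2.resize(im[255:355,140:240],None,fx=4,fy=4,interpolation=2),cv2.resize(im[170:270,290:390],None,fx=4,fy=4,interpolation=2)])
cv2.imwrite('pics/rects.png',crop)
E
```

```text
wide_drawer_front 0.61 1121
[[0.5743, 0.0793], [0.6012, -0.153], [0.5743, -0.1557], [0.5476, 0.0762]] ctr [ 0.5743 -0.038   0.06  ]
small_drawer 0.97 411
[[0.6011, -0.1536], [0.614, -0.2436], [0.5898, -0.2466], [0.577, -0.1567]] ctr [ 0.5955 -0.2001  0.06  ]
tongs_middle 0.72 242
[[0.5299, 0.3713], [0.5298, 0.3208], [0.3682, 0.3173], [0.3683, 0.3672]] ctr [0.4486 0.3441 0.013 ]
teaspoon 0.55 280
[[0.4159, -0.2451], [0.5153, -0.3267], [0.4997, -0.3462], [0.4005, -0.2645]] ctr [ 0.4576 -0.2955  0.005 ]
drawer_box 0.73 9337
[[0.709, 0.102], [0.7541, -0.2321], [0.5899, -0.25], [0.5466, 0.0801]] ctr [ 0.6493 -0.0744  0.062 ]
```

View pics/rects.png

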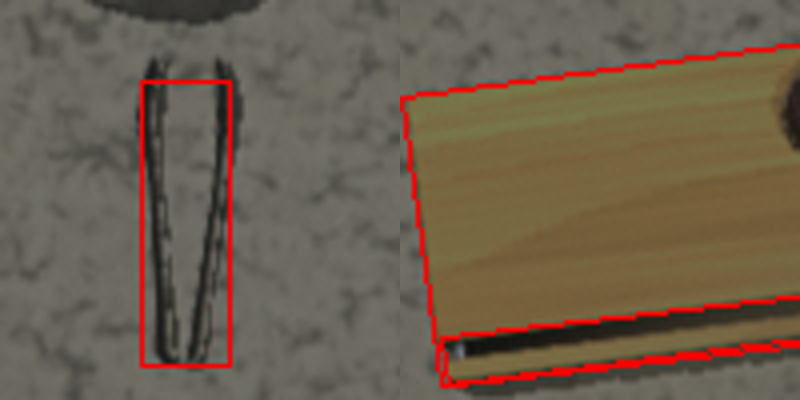

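```bash
cat >> h.py <<'E'
def shift(p):
    s=manip.read_state(); R=Ro.from_quat(s['ee_rot']).as_matrix(); print('shift',np.round(R.T@(np.array(p)-s['ee_pos']),4),'yaw y-axis',round(np.degrees(np.arctan2(R[1,1],R[0,1])),2))
YB=np.radians(7.5); bx=np.array([np.cos(YB),np.sin(YB),0]); by=np.array([-np.sin(YB),np.cos(YB),0]); F=np.array([.561,-.041,0])
E
python3 - <<'E'
from h import *
shift(F-.06*bx+[0,0,.13])
s=manip.snapshot("top")
a=toworld(s,(187.3,270),.015);b=toworld(s,(185.6,346),.01);print('tips',a,'bend',b,'mid',(a+b)/2, np.degrees(np.arctan2(*(a-b)[[1,0]])),np.linalg.norm(a-b))
E
python3 -m inch '0.1 -0.06 0.05 0.17;0.12 -0.12 0.1 0.35;0.12 -0.16 0.14 0.5;0.12 -0.2 0.18 0.7;0.12 -0.25 0.22 0.85;0.12 -0.3 0.26 1.0;0.12 -0.35 0.3 1.0;0.12 -0.4 0.34 1.0' 1
```

```text
shift [ 0.1233 -0.5542  0.4741] yaw y-axis 64.63
tips [0.54130986 0.34271977 0.015     ] bend [0.36785625 0.34405337 0.01      ] mid [0.45458305 0.34338657 0.0125    ] -0.4405098931725823 0.17353077743207682
t: 2.15
ee_pos: [0.4325, 0.2069, 0.134]
ee_rot: [0.467, 0.531, -0.467, 0.531]
wrist_force: [1.7, -0.1, 0.4]
finger_gap: 0.0001
```

```bash
python3 - <<'E'
from h import *
shift(F-.05*bx+[0,0,.045])
E
```

```text
shift [0.089  0.0455 0.2625] yaw y-axis 7.37
```

```bash
python3 -m inch '0 0.01 0.06 0;0 0.02 0.12 0;0.02 0.03 0.18 0;0.04 0.045 0.24 0;0.06 0.045 0.262 0;0.08 0.045 0.262 0;0.089 0.045 0.262 0;0.089 0.045 0.262 0'; python3 - <<'E'
from h import *
st();snap("scene","s1");shift(F+[0,0,.045])
look("scene","wide_drawer_front")
E
```

```text
t: 3.15
ee_pos: [0.5099, -0.0452, 0.0445]
ee_rot: [0.467, 0.531, -0.467, 0.531]
wrist_force: [0.8, -0.9, 0.7]
finger_gap: 0.0001
t 3.15 pos [ 0.5099 -0.0452  0.0445] gap 0.00011394257801079588 F [ 0.8  -0.89  0.66]
[[-0.001, 0.992, 0.128], [0.0, 0.128, -0.992], [-1.0, -0.001, -0.0]] q [-0.049  0.695  0.039  2.232 -0.117  0.217  0.224]
shift [0.0001 0.051  0.0024] yaw y-axis 7.39
scene wide_drawer_front [ 0.5748 -0.0891  0.0382] 0.74
```

View pics/s1.png

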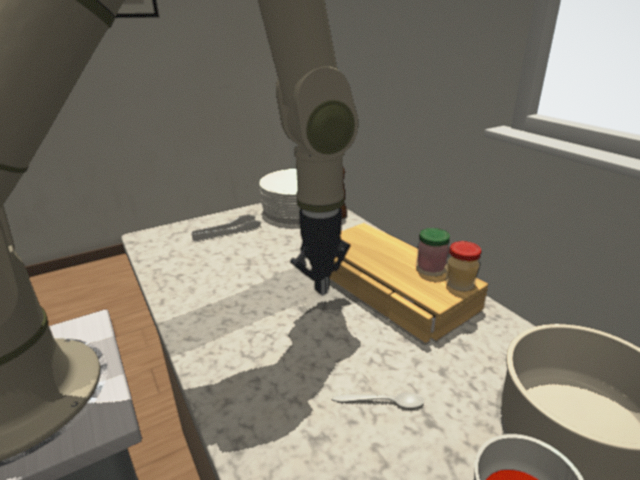

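```bash
python3 -m inch '-0.006 0.01 0.002 0;-0.006 0.02 0.002 0;-0.006 0.025 0.002 0;-0.006 0.028 0.002 0;-0.006 0.031 0.002 0;-0.006 0.034 0.002 0;-0.006 0.037 0.002 0;-0.006 0.037 0.002 0'
```

```text
t: 4.25
ee_pos: [0.5471, -0.0429, 0.0508]
ee_rot: [0.467, 0.531, -0.467, 0.531]
wrist_force: [0.5, -0.1, 0.6]
finger_gap: 0.0001
```

```bash
python3 -m inch '0 0.002 0 0;0 0.004 0 0;0 0.006 0 0;0 0.008 0 0;0 0.008 0 0;0 0.008 0 0;0 0.008 0 0;0 0.008 0 0'
```

```text
t: 5.25
ee_pos: [0.5547, -0.0419, 0.0508]
ee_rot: [0.467, 0.531, -0.467, 0.531]
wrist_force: [-3.9, -1.3, 1.4]
finger_gap: -0.0003
```

```bash
python3 -m inch '0 0.002 0 0;0 0.004 0 0;0 0.005 0 0;0 0.006 0 0;0 0.006 0 0;0 0.006 0 0;0 0.006 0 0;0 0.006 0 0'
```

```text
t: 6.25
ee_pos: [0.5609, -0.0411, 0.0508]
ee_rot: [0.467, 0.531, -0.467, 0.531]
wrist_force: [-2.7, -0.8, -0.6]
finger_gap: 0.0003
```

```bash
python3 -m inch '0 0.001 0 0;0 0.002 0 0;0 0.003 0 0;0 0.004 0 0;0 0.004 0 0;0 0.004 0 0;0 0.004 0 0;0 0.004 0 0'
```

```text
t: 7.25
ee_pos: [0.5615, -0.0411, 0.0508]
ee_rot: [0.466, 0.532, -0.469, 0.529]
wrist_force: [-10.8, -0.5, 7.5]
finger_gap: 0.0
```

```bash
python3 -m inch '0 0.0015 0 0;0 0.0015 0 0;0 -0.02 0 0;0 -0.04 0 0;-0.04 -0.06 0 0;-0.08 -0.06 0 0;-0.1 -0.06 0 0;-0.1 -0.06 0 0';  python3 - <<'E'
from h import *
snap("top","t2")
for c in ("top",):look(c,"wide_drawer_front");look(c,"small_drawer")
shift([.4546,.3434,.1])
E
```

```text
t: 8.25
ee_pos: [0.5071, -0.0482, 0.1526]
ee_rot: [0.468, 0.53, -0.466, 0.532]
wrist_force: [0.6, 0.6, -0.4]
finger_gap: 0.0003
top wide_drawer_front [0.5569 0.0125 0.0205] 0.97
top small_drawer [ 0.5928 -0.2     0.059 ] 0.78
top small_drawer [0.5575 0.0135 0.0208] 0.55
shift [ 0.0503 -0.0004 -0.3949] yaw y-axis 7.35
```

View pics/t2.png

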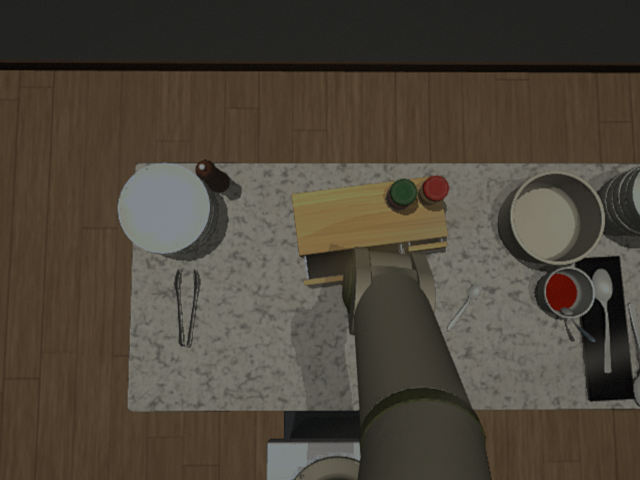

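The latch let go and the drawer is gliding out (left end of its front edge now at about px (305,284)). Next I go to the tongs.

```bash
python3 -m inch '0 0 -0.05 -0.18;0 0 -0.1 -0.36;0 0 -0.16 -0.54;0 0 -0.21 -0.72;0 0 -0.26 -0.9;0 0 -0.31 -1.08;0 0 -0.36 -1.26;0 0 -0.395 -1.435' -1;  python3 - <<'E'
from h import *
st();snap("wrist","w3");s=snap("top","t3");look("wrist","tongs_middle");look("top","wide_drawer_front");look("top","small_drawer")
shift([.4546,.3434,.03])
for d in manip.trace("top","wide_drawer_front")[:1]:
    v,u=np.nonzero(d['region']);b=cv2.boxPoints(cv2.minAreaRect(np.c_[u,v].astype(np.float32)));print(np.round([toworld(s,p,.06)[:2] for p in b],4).tolist())
E
```

```text
t: 9.4
ee_pos: [0.4538, 0.3461, 0.1495]
ee_rot: [0.0, 0.708, 0.0, 0.707]
wrist_force: [0.7, -0.4, -0.1]
finger_gap: 0.0856
t 9.4 pos [0.4538 0.3461 0.1495] gap 0.08556032934468089 F [ 0.69 -0.42 -0.1 ]
[[-0.002, 0.0, 1.0], [0.0, 1.0, -0.0], [-1.0, 0.0, -0.002]] q [-0.574  0.565 -0.255  2.035  0.25   0.571  0.569]
wrist tongs_middle [0.4679 0.3575 0.0201] 0.64
top wide_drawer_front [ 0.529  -0.0476  0.0216] 0.84
top wide_drawer_front [ 0.4822 -0.3135  0.0062] 0.34
top small_drawer [ 0.5955 -0.1994  0.0524] 0.94
top small_drawer [ 0.7    -0.1319  0.1327] 0.42
shift [1.197e-01 1.300e-03 1.000e-04] yaw y-axis 89.43
[[0.5724, 0.0801], [0.6025, -0.1558], [0.4845, -0.169], [0.4553, 0.0648]]
```

View pics/w3.png

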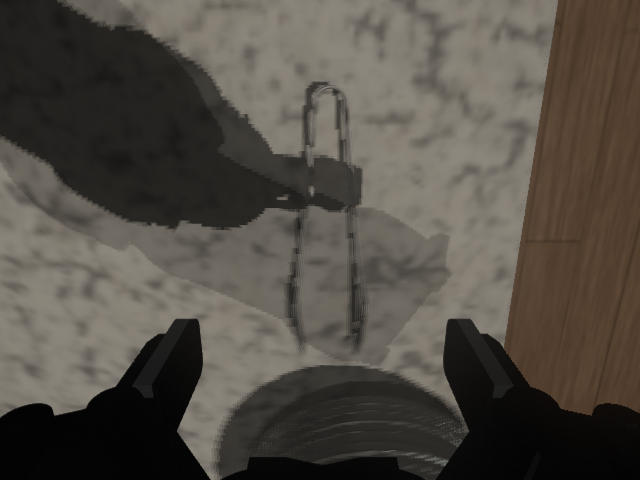

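View pics/t3.png

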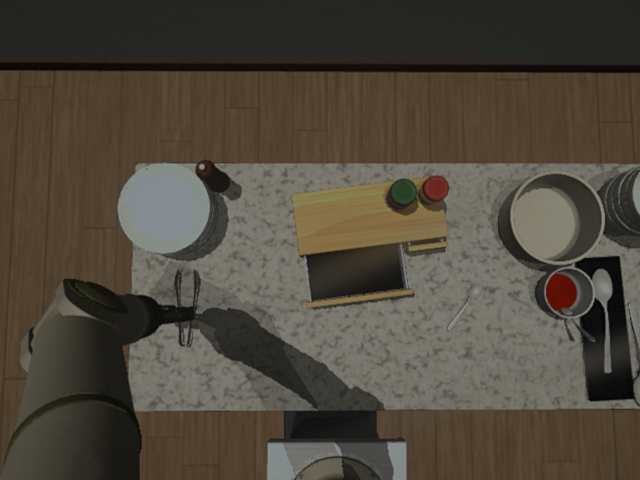

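The drawer is fully out. The tongs lie between the jaws, with the bend at wrist px (325,84) and the tips at (297,350) and (355,350).

```bash
python3 - <<'E'
from h import *
s=manip.snapshot("wrist")
b=toworld(s,(325,83),.009);l=toworld(s,(297,350),.013);r=toworld(s,(358,350),.013);print(b,l,r,'mid',(b+(l+r)/2)/2, np.degrees(np.arctan2(*((l+r)/2-b)[[1,0]])))
shift((b+(l+r)/2)/2)
E
```

```text
[0.36763786 0.34462278 0.009     ] [0.54401459 0.32349979 0.013     ] [0.54437549 0.3663159  0.013     ] mid [0.45591645 0.34476531 0.011     ] 0.09250674122726624
shift [0.1392 0.0031 0.0009] yaw y-axis 89.39
```

```bash
python3 -m inch '0.04 0.002 0.001 0;0.08 0.002 0.001 0;0.1 0.002 0.001 0;0.112 0.002 0.001 0;0.12 0.002 0.001 0;0.123 0.002 0.001 0;0.123 0.002 0.001 0;0.123 0.002 0.001 0'
python3 -m inch '0 0 0 0;0 0 0 0;0 0 0 0;0 0 0 0;0 0 0 0;0 0 0 0;0 0 0 0;0 0 0 0' 1
```

```text
t: 10.75
ee_pos: [0.4561, 0.3456, 0.0284]
ee_rot: [0.003, 0.707, -0.003, 0.707]
wrist_force: [0.0, -0.9, 0.7]
finger_gap: 0.0852
t: 11.75
ee_pos: [0.456, 0.3456, 0.0285]
ee_rot: [0.003, 0.707, -0.003, 0.707]
wrist_force: [-1.1, -0.0, 8.4]
finger_gap: 0.0349
```

```bash
python3 -m inch '-0.02 0 0 0;-0.05 0 0 0;-0.08 0 0 0;-0.11 0 0 0;-0.11 0 0 0;-0.11 0 0 0;-0.11 0 0 0;-0.11 0 0 0'
python3 - <<'E'
from h import *
st();snap("wrist","w4");snap("scene","s4")
shift([.531,-.045,.14])
E
```

```text
t: 12.75
ee_pos: [0.4555, 0.3452, 0.1369]
ee_rot: [0.002, 0.708, -0.003, 0.707]
wrist_force: [0.9, -0.2, -1.2]
finger_gap: 0.0347
t 12.75 pos [0.4555 0.3452 0.1369] gap 0.03474570135957394 F [ 0.94 -0.17 -1.23]
[[-0.001, 0.008, 1.0], [-0.001, 1.0, -0.008], [-1.0, -0.001, -0.001]] q [-0.576  0.584 -0.249  2.041  0.264  0.547  0.551]
shift [-0.0026 -0.3898  0.0783] yaw y-axis 89.56
```

View pics/w4.png

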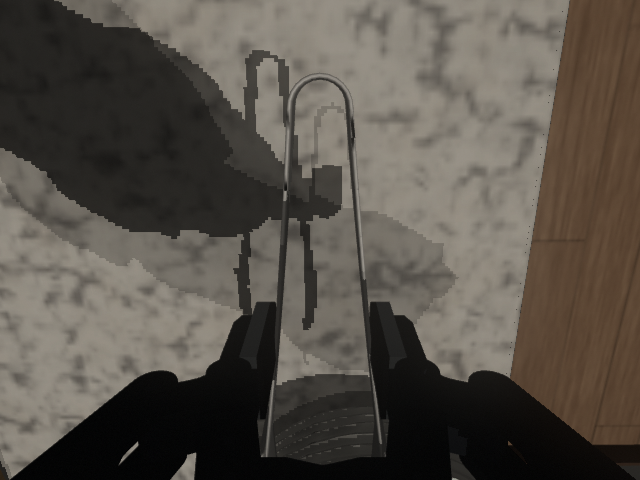

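View pics/s4.png

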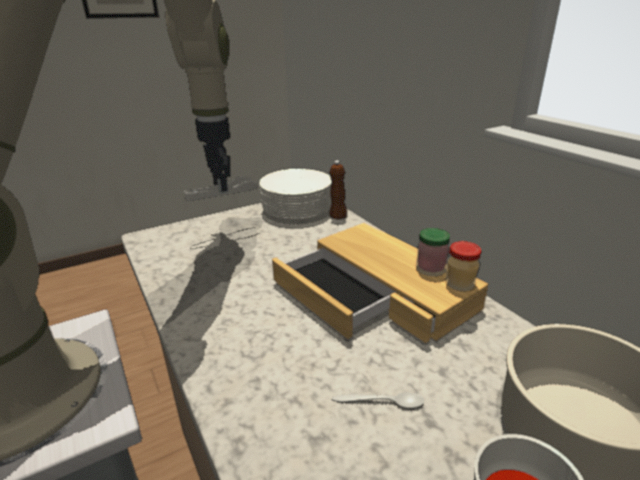

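```bash
python3 -m inch '0 -0.05 0.01 0.18;0 -0.1 0.02 0.36;0 -0.15 0.03 0.54;0 -0.2 0.04 0.72;0 -0.25 0.05 0.9;0 -0.3 0.06 1.08;0 -0.35 0.07 1.26;0 -0.389 0.078 1.432'
python3 - <<'E'
from h import *
st();snap("wrist","w5");s=snap("top","t5")
Fo=F-.095*bx;print(Fo)
shift(Fo+.0645*bx+[0,0,.049])
E
```

```text
t: 13.85
ee_pos: [0.5311, -0.0464, 0.1378]
ee_rot: [0.468, 0.53, -0.468, 0.53]
wrist_force: [1.1, 0.4, -1.9]
finger_gap: 0.0353
t 13.85 pos [ 0.5311 -0.0464  0.1378] gap 0.0352978178133462 F [ 1.08  0.39 -1.9 ]
[[0.0, 0.992, 0.124], [-0.0, 0.124, -0.992], [-1.0, 0.0, 0.0]] q [-0.075  0.542  0.078  2.143 -0.091  0.459  0.198]
[ 0.46681274 -0.05339999  0.        ]
shift [ 0.0888 -0.0002 -0.0043] yaw y-axis 6.91
```

View pics/w5.png

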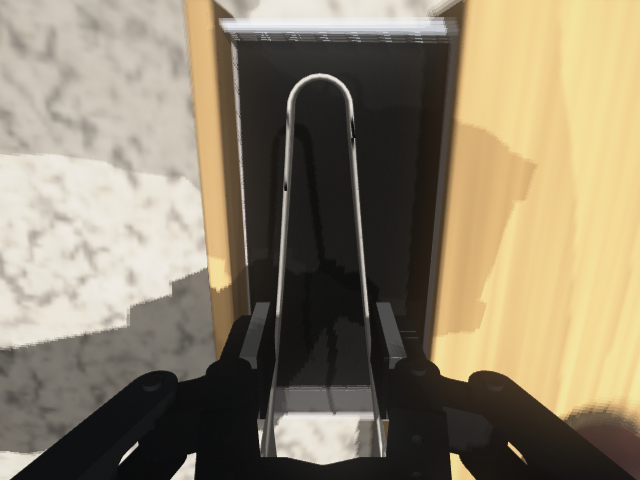

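View pics/t5.png

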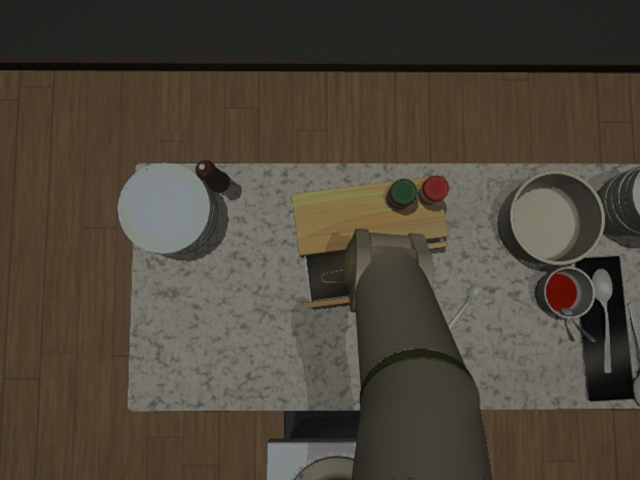

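```bash
python3 - <<'E'
from h import *
s=manip.snapshot("wrist");Fo=F-.095*bx
for sx in(.012,.117):
  for sy in(-.108,.108):
    for z in(.02,.044): print(sx,sy,z,np.round(proj(s,Fo+sx*bx+sy*by+[0,0,z])))
im=cv2.cvtColor(s['img'],cv2.COLOR_RGB2BGR)
for sy in(-.108,.108):
    for z,c in((.02,(0,0,255)),(.044,(0,255,0))):
        a,b=[tuple(int(k) for k in proj(s,Fo+x*bx+sy*by+[0,0,z])) for x in(.012,.117)]; cv2.line(im,a,b,c,1)
cv2.imwrite('pics/w6.png',im)
E
```

```text
0.012 -0.108 0.02 [246. 386.]
0.012 -0.108 0.044 [239. 411.]
0.012 0.108 0.02 [216.  32.]
0.012 0.108 0.044 [204.  25.]
0.117 -0.108 0.02 [402. 384.]
0.117 -0.108 0.044 [409. 410.]
0.117 0.108 0.02 [424.  30.]
0.117 0.108 0.044 [435.  23.]
```

View pics/w6.png

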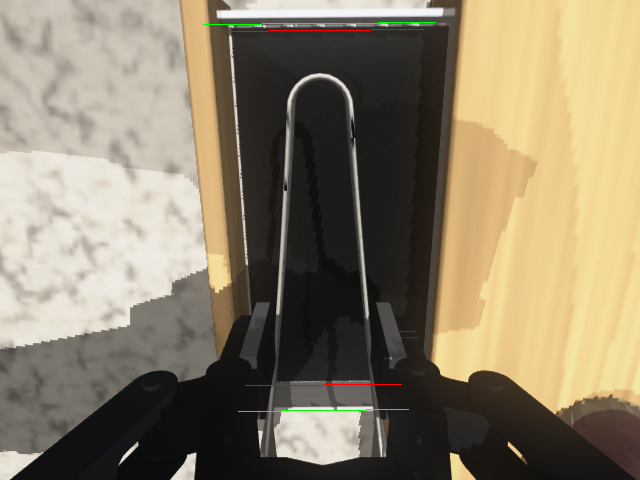

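```bash
python3 - <<'E'
from h import *
s=manip.snapshot("wrist");Fo=F-.095*bx
for sx,z in((0,.06),(.012,.06),(.117,.052),(.117,.062)):
  for sy in(-.05,0,.05,.108):
    print(sx,z,sy,np.round(proj(s,Fo+sx*bx+sy*by+[0,0,z])))
E
```

```text
0 0.06 -0.05 [203. 349.]
0 0.06 0 [194. 264.]
0 0.06 0.05 [183. 164.]
0 0.06 0.108 [168.  26.]
0.012 0.06 -0.05 [225. 349.]
0.012 0.06 0 [218. 264.]
0.012 0.06 0.05 [209. 164.]
0.012 0.06 0.108 [197.  26.]
0.117 0.052 -0.05 [417. 340.]
0.117 0.052 0 [423. 257.]
0.117 0.052 0.05 [431. 161.]
0.117 0.052 0.108 [441.  28.]
0.117 0.062 -0.05 [421. 351.]
0.117 0.062 0 [428. 265.]
0.117 0.062 0.05 [436. 164.]
0.117 0.062 0.108 [448.  24.]
```

The drawer sits about 5 mm farther in +x than I had estimated; across its width it fits. I shift for that and lower the tongs.

```bash
python3 -m inch '0.02 0.005 -0.003 0;0.04 0.005 -0.003 0;0.055 0.005 -0.003 0;0.07 0.005 -0.003 0;0.08 0.005 -0.003 0;0.084 0.005 -0.003 0;0.087 0.005 -0.003 0;0.087 0.005 -0.003 0'
python3 - <<'E'
from h import *
st();snap("wrist","w7");snap("scene","s7")
E
```

```text
t: 15.05
ee_pos: [0.5355, -0.0406, 0.051]
ee_rot: [0.466, 0.532, -0.466, 0.532]
wrist_force: [-0.5, -0.7, -1.5]
finger_gap: 0.0347
t 15.05 pos [ 0.5355 -0.0406  0.051 ] gap 0.03473767903568771 F [-0.46 -0.74 -1.51]
[[0.0, 0.991, 0.131], [0.0, 0.131, -0.991], [-1.0, 0.0, 0.0]] q [-0.06   0.695  0.044  2.174 -0.105  0.274  0.206]
```

View pics/w7.png

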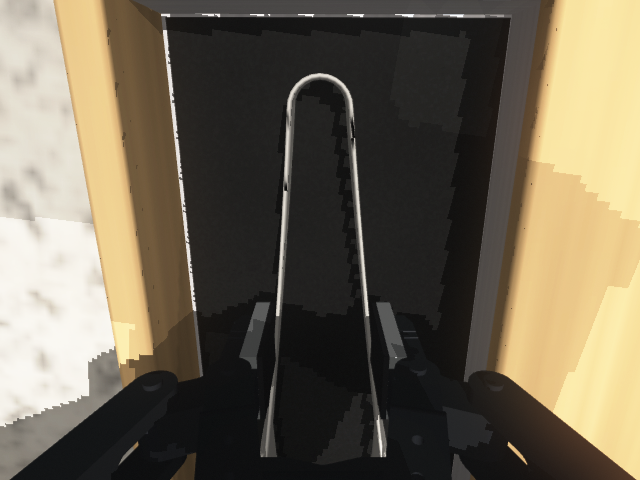

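View pics/s7.png

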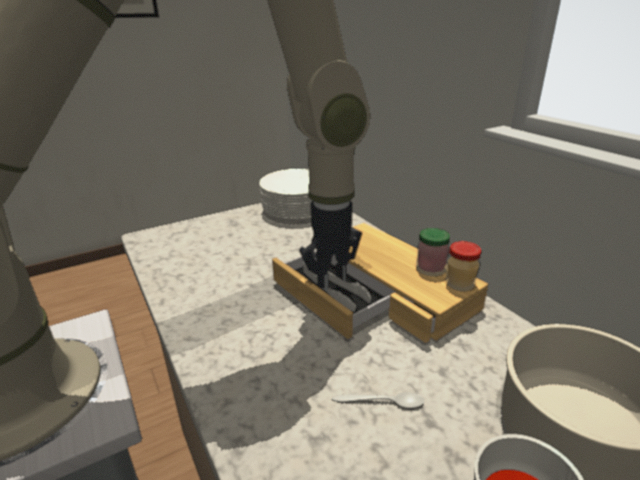

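The tongs are centred in the drawer, clear of all the walls. I lower the last 2 mm and release with a partial opening.

```bash
python3 -m inch '0.001 0 0 0;0.002 0 0 0;0.002 0 0 0;0.002 0 0 0;0.002 0 0 0;0.002 0 0 0;0.002 0 0 0;0.002 0 0 0'
python3 -m inch '0 0 0 0;0 0 0 0;0 0 0 0;-0.01 0 0 0;-0.03 0 0 0;-0.06 0 0 0;-0.1 0 0 0;-0.12 0 0 0' -0.2
python3 - <<'E'
from h import *
snap("wrist","w8")
shift(F-.095*bx-.045*bx+[0,0,.16])
E
```

```text
t: 16.15
ee_pos: [0.5354, -0.0405, 0.0488]
ee_rot: [0.466, 0.532, -0.466, 0.532]
wrist_force: [-0.1, -0.1, -1.6]
finger_gap: 0.0348
t: 17.15
ee_pos: [0.5359, -0.0406, 0.1714]
ee_rot: [0.467, 0.531, -0.466, 0.532]
wrist_force: [-0.1, 1.0, 0.7]
finger_gap: 0.0514
shift [ 0.0126 -0.1159  0.0035] yaw y-axis 7.48
```

View pics/w8.png

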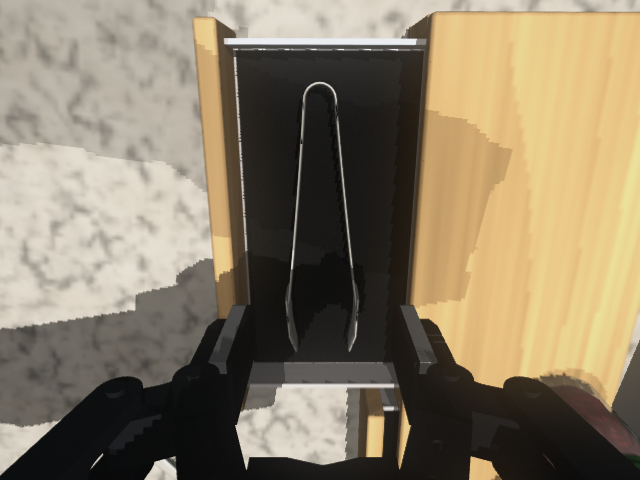

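The tongs lie flat in the drawer. Next I close the fingers, go in front of the drawer and press.

```bash
python3 -m inch '0 -0.04 0 0;0 -0.08 0.002 0;0 -0.099 0.002 0;0 -0.099 0.002 0;0.03 -0.099 0.002 0;0.06 -0.099 0.002 0;0.06 -0.099 0.002 0;0.06 -0.099 0.002 0' 1
python3 -m inch '0.02 0 0 0;0.04 0 0 0;0.06 0 0 0;0.06 0 0 0;0.06 0.005 0 0;0.06 0.01 0 0;0.06 0.01 0 0;0.06 0.01 0 0'
python3 - <<'E'
from h import *
st()
shift(np.array([.5535,-.041,.05])-.095*bx);shift(np.array([.5535,-.041,.05]))
E
```

```text
t: 18.2
ee_pos: [0.4383, -0.0554, 0.1093]
ee_rot: [0.466, 0.532, -0.466, 0.532]
wrist_force: [-0.4, 0.2, 0.6]
finger_gap: -0.0002
t: 19.2
ee_pos: [0.4477, -0.0541, 0.0492]
ee_rot: [0.466, 0.531, -0.466, 0.532]
wrist_force: [0.2, -0.2, 0.2]
finger_gap: -0.0002
t 19.2 pos [ 0.4477 -0.0541  0.0492] gap -0.00018033401573246447 F [ 0.15 -0.23  0.24]
[[0.001, 0.991, 0.131], [-0.0, 0.131, -0.991], [-1.0, 0.0, 0.0]] q [ 0.025  0.662 -0.044  2.366  0.237  0.117 -0.114]
shift [-0.0008  0.0116  0.0008] yaw y-axis 7.5
shift [-0.0008  0.1066  0.0008] yaw y-axis 7.5
```

```bash
python3 -m inch '0 0.004 0 0;0 0.008 0 0;0 0.012 0 0;0 0.017 0 0;0 0.023 0 0;0 0.03 0 0;0 0.037 0 0;0 0.044 0 0'
python3 -m inch '0 0.007 0 0;0 0.014 0 0;0 0.021 0 0;0 0.028 0 0;0 0.035 0 0;0 0.042 0 0;0 0.047 0 0;0 0.052 0 0'
python3 -m inch '0 0.004 0 0;0 0.008 0 0;0 0.011 0 0;0 0.014 0 0;0 0.016 0 0;0 0.018 0 0;0 0.018 0 0;0 0.018 0 0'
```

```text
t: 20.2
ee_pos: [0.4914, -0.0484, 0.0488]
ee_rot: [0.466, 0.532, -0.466, 0.532]
wrist_force: [-3.9, -0.1, 1.4]
finger_gap: 0.0001
t: 21.2
ee_pos: [0.5429, -0.0417, 0.0488]
ee_rot: [0.466, 0.532, -0.466, 0.532]
wrist_force: [-4.3, -2.7, 0.6]
finger_gap: 0.0001
t: 22.2
ee_pos: [0.5607, -0.0391, 0.0489]
ee_rot: [0.466, 0.532, -0.466, 0.532]
wrist_force: [-1.8, -2.2, 0.3]
finger_gap: -0.0
```

Near the stop now. One last press, as in the opening push.

```bash
python3 -m inch '0 0.001 0 0;0 0.002 0 0;0 0.003 0 0;0 0.004 0 0;0 0.005 0 0;0 0.005 0 0;0 0.005 0 0;0 0.005 0 0'
```

```text
t: 23.2
ee_pos: [0.5612, -0.0391, 0.0488]
ee_rot: [0.464, 0.533, -0.468, 0.53]
wrist_force: [-14.0, -1.9, 10.8]
finger_gap: 0.0001
```

```bash
python3 -m inch '0 -0.01 0 0;0 -0.02 0 0;0 -0.04 0 0;0 -0.05 0 0;-0.04 -0.05 0 0;-0.08 -0.05 0.03 0;-0.1 -0.05 -0.09 0;-0.1 -0.05 -0.15 0'
python3 -m inch '0 0 -0.05 0;0 0 -0.1 0;0 0 -0.15 0;0 0 -0.15 0;0 0 -0.15 0;0 0 -0.15 0;0 0 -0.15 0;0 0 -0.15 0'
python3 -m inch '0 0 0 0;0 0 0 0;0 0 0 0;0 0 0 0;0 0 0 0;0 0 0 0;0 0 0 0;0 0 0 0'
python3 - <<'E'
from h import *
st();snap("top","t9");snap("scene","s9");look("top","wide_drawer_front");look("top","small_drawer");look("scene","wide_drawer_front")
E
```

```text
t: 24.2
ee_pos: [0.5049, 0.0474, 0.1454]
ee_rot: [0.469, 0.529, -0.467, 0.531]
wrist_force: [0.8, 1.0, 0.1]
finger_gap: -0.0001
t: 25.2
ee_pos: [0.4842, 0.196, 0.1442]
ee_rot: [0.467, 0.531, -0.467, 0.531]
wrist_force: [-0.7, 0.0, -0.3]
finger_gap: 0.0001
t: 26.2
ee_pos: [0.484, 0.1968, 0.1442]
ee_rot: [0.466, 0.532, -0.466, 0.532]
wrist_force: [-0.5, 0.5, -0.1]
finger_gap: 0.0003
t 26.2 pos [0.484  0.1968 0.1442] gap 0.00025558651340643615 F [-0.49  0.54 -0.06]
[[0.0, 0.991, 0.131], [-0.0, 0.131, -0.991], [-1.0, 0.0, 0.0]] q [-0.413  0.522 -0.115  2.153  0.126  0.472 -0.494]
top wide_drawer_front [ 0.5769 -0.0383  0.0565] 0.78
top small_drawer [ 0.5959 -0.2013  0.0598] 0.96
scene wide_drawer_front [ 0.5667 -0.0592  0.0428] 0.91
```

View pics/t9.png

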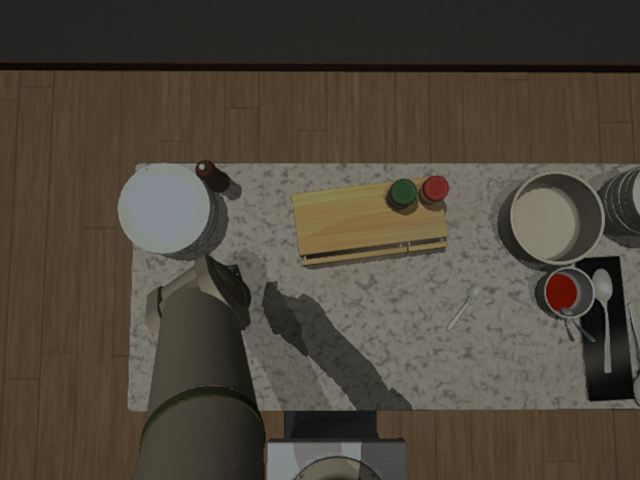

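View pics/s9.png

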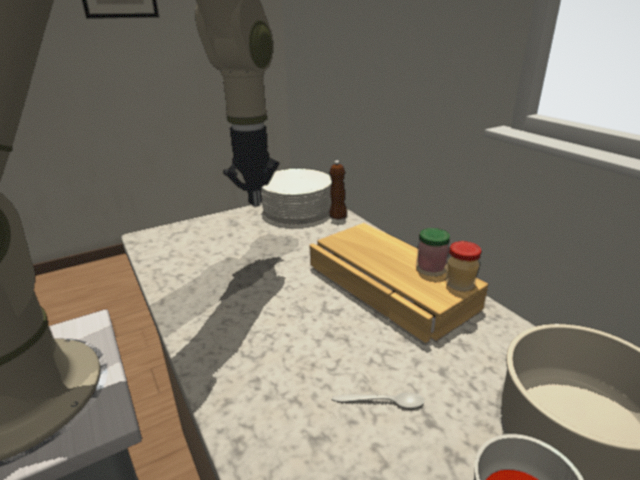

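Three seconds after release the wide drawer is shut. Its front is back on the same pixels as at the start ((303,263) to (446,243)), and the small drawer is shut too. The spoon, jars and mill have not moved.

```bash
python3 - <<'E'
from h import *
a=cv2.imread('pics/top0.png')[150:330,290:450].astype(int);s=snap("top","t10");b=cv2.imread('pics/t10.png')[150:330,290:450].astype(int)
d=np.abs(a-b).max(2);print('changed px',(d>40).sum(), np.argwhere(d>40)[:5])
manip.job_done()
E
```

```text
changed px 1039 [[144  12]
 [144  13]
 [144  14]
 [145  12]
 [145  13]]
the job is handed in; nothing more can be done
```

The tongs are lying flat in the wide drawer, and it is shut and latched. I handed the job in at about 26 s of the 72 s allowed.

**What I did:** I pressed the wide front to its stop, at about 11–13 N, and the drawer glided fully out. I took the tongs across the middle, turned them along the drawer's width, laid them in the centre and released with a part opening. Then I pressed the front in to the stop again, at about 14 N along the push, and moved the arm away.

**Last checks:**
- **Wide drawer:** it was still shut 3 s after I let go. The network puts its front within 4 mm of where it was at the start.
- **Other things:** the small drawer is shut, and the jars, teaspoon and mill look unmoved.
- **Picture comparison:** comparing the start and end pictures around the box showed about 1,000 changed pixels. The few I looked at lie on the counter in front of the box, where the arm's shadow falls; I did not look at the rest.

**What disagreed:**
- The wrist camera put the open drawer about 5 mm farther from the robot than the top view did, so I corrected the placing for it.
- About 8 N of upward force showed while the fingers closed on the tongs. It was gone once they were lifted.

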